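# Empty the scrap bolts through the reject-bin flap and dock the cup

## Task

Take the blue scoop-shaped cup by its black grip fin, push the yellow reject bin's one-way flap open with the cup's pouring rim and tip all three worn bolts through into the bin, without the gripper or arm touching the bin. Let the flap swing shut again, then slide the empty cup, pouring rim first, under the roof of the grey table dock until it is fully home against the back stop, standing level on the table, and let go. Do not disturb the vials, the brass weight or the alarm clock.

Things in the scene. Friction and masses are not known exactly. Their poses are not given: they have to be found in the camera images.
- cup_handle (a point): Centre of the black grip fin of the loose blue scoop-shaped cup. Axes are the cup's: x along the cup towards its open pouring rim, z up. Lies 70 mm above the cup's underside, 30 mm behind the middle of its length. The fin is 12 mm thick along y (grip it so), 36 mm long along x and spans 50 to 90 mm above the underside, with free space on both sides of it above the cup's walls.
- cup: The cup: 62 wide x 38 mm high plus the fin, floor 110 mm long, 0.11 to 0.2 kg. Origin: underside, middle of the floor's length. The front 40 mm of floor rise 8 mm to the rim, so bolts stay in while it is level; there the side walls are 30 mm high and end 12 mm ahead of the rim as two cheeks. Smooth (friction about 0.25; fin 0.6): tip the nose down 40 to 50 degrees and the bolts slide out.
- cup_rim (a point): Middle of the cup's pouring rim (open front edge of its floor): 85 mm ahead (cup x) of cup_handle and 62 mm below it, 8 mm above the cup's underside. Axes as cup_handle. The side walls' front ends (cheeks) stand 12 mm ahead of this point, their tops 22 mm above it: they meet the flap and hold it off the bolts.
- bolt_0_mid (a point): Centre of a worn brown hex-head bolt, 32 mm long along its x, head 13 mm and shank 8 mm in diameter, 16 g, lying loose in the cup.
- bolt_1_mid (a point): Centre of a worn brown hex-head bolt, 32 mm long along its x, head 13 mm and shank 8 mm in diameter, 16 g, lying loose in the cup.
- bolt_2_mid (a point): Centre of a worn brown hex-head bolt, 32 mm long along its x, head 13 mm and shank 8 mm in diameter, 16 g, lying loose in the cup.
- bin: Yellow reject bin fixed to the table, 150 (x) x 136 (y) x 188 mm high, walls 5 mm, closed but for its inlet. Origin: centre of its underside; x points from the inlet side into the bin, z up. The front wall (x = -75 mm) is upright up to the inlet's sill at z = 95 mm.
- bin_inlet (a point): Middle of the bin's sloping inlet face, at x = -49, z = 140 mm in the bin's frame (axes as the bin's). The face leans back 30 degrees from upright, from the sill (x = -75, z = 95 mm) to its upper edge (x = -22, z = 186 mm). The inlet is 90 mm wide and covered by the flap.
- flap (a joint): Angle (rad) of the one-way aluminium flap (86 x 97 mm, small red mark) in the bin's sloping inlet: 0 = shut, grows to 1.4 as it swings inward about the level hinge at the inlet's upper edge. It cannot swing outward; a weak spring (0.05 to 0.09 N m, some 1 N at its lower edge) shuts it. It must be pushed some 1 rad open so that bolts pass under it.
- dock: Grey table dock, fixed: two guide rails and a low roof over the inner end. Origin on the table; x points from the open entry to the back stop, z up. Inner width 68 mm. Flared entry at x = -65 mm, rails 26 mm high from x = -46 mm, roof over x from -5 to +40 mm (underside 37 mm, top 42 mm high). The cup slides in on the table, nose under the roof.
- dock_stop (a point): Middle of the back stop's face, x = +35 mm in the dock's frame, 8 mm above the table. The cup is home when its two cheeks touch this face, its rim then 12 mm short of it. Axes as the dock's.
- vial_2_mid (a point): Centre of a corked brown glass vial, 36 mm wide, 84 mm high, standing: bystander.
- vial_1_mid (a point): Centre of a corked clear glass vial, 32 mm wide, 56 mm high, standing: bystander.
- weight_0_mid (a point): Centre of a brass scale weight, 34 mm wide, 52 mm high, standing: bystander.
- alarm_clock_mid (a point): Centre of a white alarm clock with two bells, 61 x 98 x 135 mm high, standing: bystander.

How it is judged:
By the outcome, as a careful person would: the job done as asked, in the order asked, and still so for the second after the job is handed in, with the robot touching nothing.
It also fails if it takes over 51 s, if anything falls off the work surface, if the arm or the gripper's body presses on something with over 40 N, if the wrist force passes 120 N, or if a joint passes its speed limit or range.

## Robot

A 7-joint arm with a two-finger parallel gripper is mounted at the origin on a cart in front of the work surface, level with it; the furniture and walls round the work are solid. World frame = base frame: x ahead of the robot, y to its left, z up, the work surface at z = 0. Lengths are in m, angles in rad, forces in N, time in s.
With the tool pointing down it reaches from about 0.425 to 0.925 m from the base axis. Payload 6.8 kg.
Tool frame: the origin (TCP) lies on the front face of the gripper's body, between the roots of the fingers; the fingertips stand 73 mm ahead of it and the grasp point (between the pads) lies 54 mm ahead of it (env.nose_length is the distance from the TCP to the fingertips, in m); z points along the fingers, y is the line along which they close (so a half turn about z gives the same grasp; the last joint's range is limited). The gripper opens to 85 mm and grips with 20 to 120 N. Pads are 22 mm wide; open, the fingers measure 114 mm over their backs; the gripper's body (76 mm by 85 mm) begins 54 mm behind the grasp point. The pads swing forward as they close: fully open they stand 13 mm farther back than shut.
Start: joints at [1.078, 0.477, 0.022, 1.555, -0.011, 1.109, -0.083], TCP at [0.253, -0.626, 0.304] pointing down, gripper open.
Joint ranges: [-2.96, 2.96], [-0.34, 2.1], [-1.41, 1.46], [0.24, 2.44], [-1.37, 4.51], [0.17, 1.92], [-2.96, 2.96]. Speed limits (rad/s): [2.39, 2.39, 3.14, 3.14, 3.14, 3.14, 3.14].

## Interface

Orientations are given as a unit quaternion [w, x, y, z].
In Python, from cell import env, kin, camera, calibration, job gives the robot as it stands. The module is installed in compiled form; this text tells all that it offers. Calls block until the motion is done:
- env.reach(position, orientation): joint-space move of the TCP to a pose.
- env.movel(position, velocity=0.15, rot=None, stop_force=None): straight line of the TCP; rot=None keeps the orientation; velocity is the mean speed in m/s. With stop_force (N) it stops when the force on the tool has changed by that much, and returns True; else False.
- env.goto_joints(angles): joint-space move.
- env.grip(opening, f_grip=None): finger opening in m; f_grip is the grip in N (None keeps the last); returns when the fingers have stopped.
- env.dwell(seconds).
- kin.inverse_kinematics(position, orientation): joint angles nearest the present ones, or None.
- env.get_state(): the state.
- camera(name): name is "scene" or "top" or "wrist"; returns (picture, depth): 420x560x3 uint8, blue, green, red; 420x560 float32, m along the optical axis (not along the pixel's ray), 0 where there is no reading.
- calibration(name): a dict with "fx", "fy", "cx", "cy" (pixels), "rvec" (rotation vector, rad) and "tvec" (3), from world to camera coordinates, as OpenCV has them. Camera axes: x right, y down, z forward; pixel columns grow to the right and rows downward; lengths in m; the calibration is good to about 2 mm. The wrist camera is an equidistant fisheye: a pixel r from the principal point sees the ray r / f radians off the axis. A picture is of the moment at which its call begins: read the wrist's pose just before it. calibration takes no time and is no camera call; for the wrist camera it gives the pose at the moment of the call.
A pose or a line that the arm cannot do raises env.PlanningError and nothing moves.
- job.job_done(): hands the job in; it is judged then, once.
The state is a dict: "time": time; "qpos": joint angles; "joint_velocities": joint speeds; "joint_torque": joint torques, N m; "tcp_pos": TCP position; "orientation": TCP orientation; "force": force on the tool from outside, world axes, zero at the start; "torque": the same for the moment, N m; "opening": finger opening in m; "gripper_force": force on a finger pad.
Only numpy, scipy, OpenCV 4.12 (cv2) and the standard library are available. Lean on these libraries where they do the work, as an engineer would, in place of code of your own. Each camera call takes 0.05 s, during which the arm holds its last target. There are 200 camera calls.

## Working session

There is one attempt and no reset: what is moved stays moved. The work goes in short steps, each a Python script; the robot and the scene stay as the last script left them, time stands still between calls to the robot, and variables do not carry over. Pictures are saved under pics/ and viewed, at most 10 in all, crops included, and the job is handed in when it is done.

```bash
mkdir -p pics; python3 - <<'E'
from cell import env,camera,calibration
import cv2,numpy as np
for n in("scene","top"):
    im,d=camera(n); np.save(f"{n}_d.npy",d); np.save(f"{n}_i.npy",im); cv2.imwrite(f"pics/{n}0.png",im)
    c=calibration(n); np.save(f"{n}_c.npy",c,allow_pickle=True); print(n,c)
print(env.get_state()["time"],env.get_state()["orientation"],env.nose_length)
E
```

```text
scene {'fx': 528.118582766359, 'fy': 528.118582766359, 'cx': 268.57814196302894, 'cy': 206.84390440183327, 'rvec': array([ 0.59539969, -2.62183694,  1.19758282]), 'tvec': array([0.5151762 , 0.24007498, 1.23043774])}
top {'fx': 507.14531465244363, 'fy': 507.14531465244363, 'cx': 279.6567540521985, 'cy': 209.219326375152, 'rvec': array([ 2.15228508, -2.13580584,  0.14635927]), 'tvec': array([0.02717523, 0.56674836, 1.3791731 ])}
0.1 [-8.17046725e-04  9.81547804e-01  1.91215065e-01 -1.98057855e-04] 0.0726
```

View pics/top0.png

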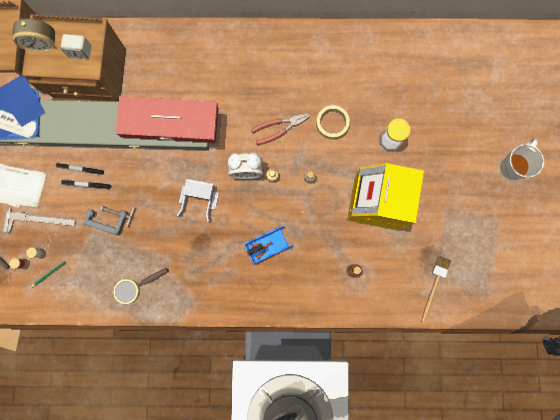

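View pics/scene0.png

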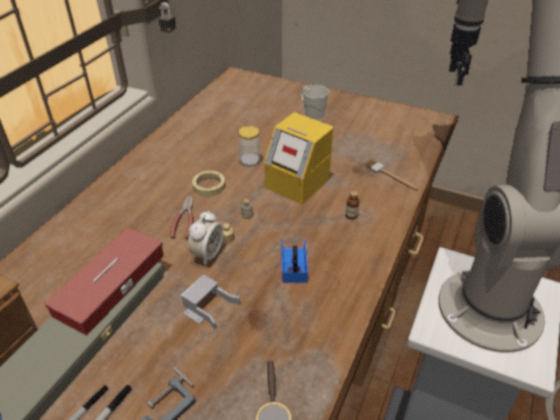

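The top view shows the blue cup at about (268,245), the yellow bin at (388,197) with its inlet facing left (+y), the dock at (198,197) and the clock at (245,167). The brown vial is at (355,270), and the small brass weight and clear vial at (272,175) and (310,176). In the scene view the cup is at (294,262) with a dark fin. I'll get the coordinates next.

```bash
cat > h.py <<'E'
import numpy as np,cv2
def load(n): return np.load(f"{n}_i.npy"),np.load(f"{n}_d.npy"),np.load(f"{n}_c.npy",allow_pickle=True).item()
def cloud(d,c):
    R=cv2.Rodrigues(c["rvec"])[0]; v,u=np.mgrid[:d.shape[0],:d.shape[1]]
    P=np.stack([(u-c["cx"])/c["fx"]*d,(v-c["cy"])/c["fy"]*d,d],-1)
    return (P-c["tvec"])@R
E
python3 - <<'E'
from h import *
for n in("top","scene"):
    im,d,c=load(n); P=cloud(d,c); hsv=cv2.cvtColor(im,cv2.COLOR_BGR2HSV); H,S,V=cv2.split(hsv); ok=d>0
    R=cv2.Rodrigues(c["rvec"])[0]; print(n,"cam at",-R.T@c["tvec"])
    xy=P[...,:2]
    if n=="top": near=lambda u0,v0,u1,v1:(lambda m:(m.__setitem__((slice(v0,v1),slice(u0,u1)),True),m)[1])(np.zeros(d.shape,bool))
    def near(u0,v0,u1,v1):
        m=np.zeros(d.shape,bool); m[v0:v1,u0:u1]=1; return m
    boxes=dict(top=dict(cup=(235,220,300,270),bin=(340,155,430,235),dock=(170,172,225,225)),scene=dict(cup=(270,230,320,290),bin=(255,105,340,205),dock=(175,265,245,325)))[n]
    blue=(H>100)&(H<125)&(S>130)&near(*boxes["cup"])&ok
    yel=(H>22)&(H<34)&(S>150)&near(*boxes["bin"])&ok
    grey=(S<60)&near(*boxes["dock"])&ok&(P[...,2]>.015)
    for k,m in(("cup",blue),("bin",yel),("dock",grey)):
        Q=P[m]; r=cv2.minAreaRect(Q[:,:2].astype(np.float32)); print(k,m.sum(),np.percentile(Q,[1,99],axis=0).round(3).tolist(),"rect",r)
        if k=="bin":
            T=Q[Q[:,2]>.18]; print(" top",len(T),cv2.minAreaRect(T[:,:2].astype(np.float32)))
        if k=="dock":
            T=Q[(Q[:,2]>.036)]; print(" roof",len(T),T[:,2].mean(),cv2.minAreaRect(T[:,:2].astype(np.float32)))
    B=boxes["cup"]; print("fin",end=" ")
    m=near(*B)&ok&(P[...,2]>.06)&(V<80); Q=P[m]; print(len(Q),Q.mean(0) if len(Q) else "",cv2.minAreaRect(Q[:,:2].astype(np.float32)) if len(Q)>3 else "")
    table=near(100,150,430,300)&ok&(abs(P[...,2])<.015); print("table z",np.median(P[table][:,2]))
    if n=="top":
        for k,(u,v) in dict(clock=(245,167),weight=(272,175),vial1=(310,176),vial2=(355,270),mag=(165,275),brush=(440,265)).items(): print(k,np.median(P[v-4:v+5,u-4:u+5].reshape(-1,3),0).round(3))
im=load("top")[0]; im2=load("scene")[0]
a=cv2.resize(im[220:275,235:310],None,fx=5,fy=5); b=cv2.resize(im2[225:295,260:330],None,fx=5,fy=5)
o=np.zeros((350,730,3),np.uint8); o[:275,:375]=a; o[:350,380:730]=b; cv2.imwrite("pics/crop1.png",o)
E
```

```text
top cam at [0.36412929 0.02117704 1.44603667]
cup 694 [[0.422, 0.01, -0.003], [0.513, 0.125, 0.046]] rect ((0.4674927294254303, 0.06473696976900101), (0.062110740691423416, 0.1180872842669487), 25.680879592895508)
bin 2544 [[0.517, -0.326, 0.028], [0.666, -0.166, 0.194]] rect ((0.6162307858467102, -0.26970088481903076), (0.18810899555683136, 0.1915220469236374), 78.27404022216797)
 top 2001 ((0.5898690819740295, -0.27232420444488525), (0.09950795024633408, 0.13708944618701935), 79.17479705810547)
dock 565 [[0.541, 0.223, 0.016], [0.647, 0.318, 0.048]] rect ((0.5932244658470154, 0.26883959770202637), (0.09093441814184189, 0.10429920256137848), 79.28276062011719)
 roof 426 0.041775144508233136 ((0.6223446726799011, 0.26376771926879883), (0.0791468694806099, 0.04534490779042244), 79.97696685791016)
fin 68 [0.45093388 0.09702703 0.0865875 ] ((0.4514208734035492, 0.09756012260913849), (0.01152734737843275, 0.038419146090745926), 24.946123123168945)
table z 2.442920133716058e-06
clock [0.671 0.125 0.109]
weight [0.663 0.054 0.039]
vial1 [ 0.66  -0.053  0.043]
vial2 [ 0.398 -0.171  0.078]
m
[... 336 characters left out ...]
923931121826, -0.24271439015865326), (0.14443308115005493, 0.13433898985385895), 80.7949447631836)
 top 503 ((0.5918681621551514, -0.2705032229423523), (0.08824765682220459, 0.13295996189117432), 79.86803436279297)
dock 829 [[0.539, 0.226, 0.016], [0.652, 0.32, 0.047]] rect ((0.5960898399353027, 0.26845893263816833), (0.0928935781121254, 0.10562003403902054), 79.20963287353516)
 roof 530 0.04273126417609976 ((0.6251121759414673, 0.26361608505249023), (0.07967478781938553, 0.046647921204566956), 80.07904815673828)
fin 70 [0.4502134  0.10823836 0.0806745 ] ((0.4528222978115082, 0.10313352197408676), (0.007483598310500383, 0.038974180817604065), 24.742055892944336)
table z 0.0010967797988718632
```

View pics/crop1.png

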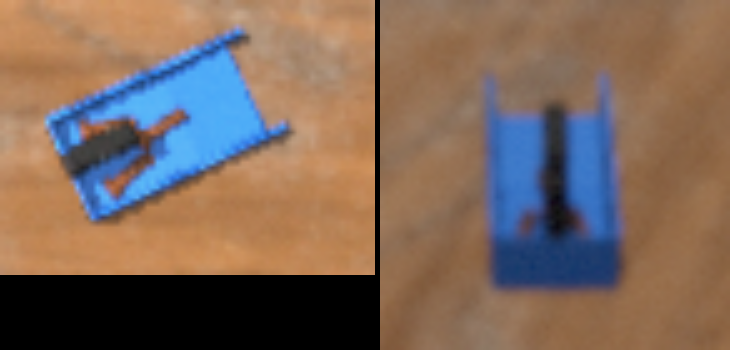

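The cup's nose (its cheeks) points right and up in the image, so its yaw is about −65°. The bolts lie around the fin. The sizes match the description: cup and cheeks 118 mm, roof 79×45 mm, bin top 100×137 mm. Next I plan the poses and check reachability.

```bash
cat >> h.py <<'E'
from scipy.spatial.transform import Rotation as Ro
D=np.deg2rad
FIN=np.array([.4518,.0975,.07]); CY=-65.0
BIN=np.array([.5948,-.246,0]); BY=-100.5
DOCK=np.array([.6065,.2667,0]); DY=-10.0
def frame(o,yaw,p): return o+Ro.from_euler('z',yaw,degrees=True).apply(p)
FL=0
def tcp(handle,yaw,pitch=0,flip=None,dz=0.0):
    "TCP pose for a handle point; pitch>0 nose down"
    Rc=Ro.from_euler('ZY',[yaw,pitch],degrees=True)
    Rt=Rc*Ro.from_euler('x',180,degrees=True)*Ro.from_euler('z',180*(FL if flip is None else flip),degrees=True)
    q=Rt.as_quat(scalar_first=True)
    return handle-Rt.apply([0,0,.054-dz]),q
def rimtcp(r,yaw,pitch,flip=None,off=np.array([-.085,0,.062])):
    Rc=Ro.from_euler('ZY',[yaw,pitch],degrees=True)
    return tcp(r+Rc.apply(off),yaw,pitch,flip)
def binrim(x,z,p,y=0): return rimtcp(frame(BIN,BY,[x,y,z]),BY,p)
E
python3 - <<'E'
import h; from h import *
from cell import env,kin
for f in(0,1):
    h.FL=f
    for n,a in dict(pick=tcp(FIN,CY),pickup=tcp(FIN+[0,0,.15],CY),pre=binrim(-.13,.12,0),inn=binrim(-.012,.12,0),p20=binrim(-.012,.12,20),p45=binrim(-.012,.12,45),p50=binrim(-.012,.12,50),
      dpre=tcp(frame(DOCK,DY,[-.175,0,.072]),DY),dhome=tcp(frame(DOCK,DY,[-.062,0,.072]),DY),dup=tcp(frame(DOCK,DY,[-.175,0,.2]),DY)).items():
        j=kin.inverse_kinematics(*a); print(f,n,a[0].round(3),None if j is None else np.round(j,2))
E
```

```text
0 pick [0.452 0.098 0.124] [-1.14  0.7   1.06  2.24 -0.94  0.76 -2.12]
0 pickup [0.452 0.098 0.274] [-1.39  0.4   1.31  2.13 -0.47  0.96 -2.51]
0 pre [ 0.634 -0.035  0.236] [ 0.72  0.79 -1.19  1.67  0.78  1.23  2.32]
0 inn [ 0.612 -0.151  0.236] [-0.63  0.87  1.27  1.78 -0.9   1.21 -2.41]
0 p20 [ 0.604 -0.195  0.258] [ 0.19  0.5   0.22  1.68 -0.51  1.1  -2.67]
0 p45 [ 0.593 -0.256  0.262] [ 0.38  0.66  0.28  1.58 -0.86  1.45 -2.34]
0 p50 [ 0.591 -0.268  0.26 ] [ 0.41  0.7   0.3   1.55 -0.92  1.53 -2.29]
0 dpre [0.434 0.297 0.126] [-0.18  0.58 -0.68  2.01  0.53  0.73 -2.94]
0 dhome [0.545 0.277 0.126] [-0.21  0.64 -0.5   1.82  0.41  0.79 -2.66]
0 dup [0.434 0.297 0.254] [ 0.14  0.52 -1.11  1.91  0.54  1.05 -2.95]
1 pick [0.452 0.098 0.124] [ 0.28  0.52 -0.76  2.15  0.58  0.68 -0.45]
1 pickup [0.452 0.098 0.274] [ 0.45  0.28 -0.91  2.03  0.27  0.95 -0.16]
1 pre [ 0.634 -0.035  0.236] [ 0.33  0.53 -0.52  1.69  0.3   1.   -0.48]
1 inn [ 0.612 -0.151  0.236] [ 0.45  0.51 -0.42  1.71  0.24  0.98 -0.24]
1 p20 [ 0.604 -0.195  0.258] [ 0.68  0.54 -0.46  1.65 -0.14  1.04  0.16]
1 p45 [ 0.593 -0.256  0.262] [ 0.92  0.7  -0.54  1.53 -0.44  1.25  0.47]
1 p50 [ 0.591 -0.268  0.26 ] [ 0.95  0.74 -0.54  1.51 -0.48  1.3   0.51]
1 dpre [0.434 0.297 0.126] [ 0.03  0.7  -0.98  2.    0.77  0.87  0.01]
1 dhome [0.545 0.277 0.126] [ 0.07  0.78 -0.91  1.8   0.75  0.95  0.23]
1 dup [0.434 0.297 0.254] [ 0.09  0.48 -1.03  1.91  0.49  1.02  0.24]
```

```bash
sed -i 's/^FL=0/FL=1/' h.py; python3 - <<'E'
from h import *
from cell import env,kin,camera,calibration
env.reach(*tcp(FIN+[0,0,.15],CY)); env.grip(.055)
env.movel(tcp(FIN,CY)[0],velocity=.12,stop_force=8)
s=env.get_state(); print(s["tcp_pos"],s["force"])
env.grip(.0,f_grip=60); s=env.get_state(); print(s["opening"],s["gripper_force"],s["force"])
print(env.movel(tcp(FIN+[0,0,.13],CY)[0],velocity=.12)); s=env.get_state(); print(s["opening"],s["force"],s["time"],s["qpos"])
im,d=camera("scene"); im2,d2=camera("top"); np.save("t1_d.npy",d2);np.save("t1_i.npy",im2)
im3,_=camera("wrist")
o=np.zeros((420,800,3),np.uint8); o[:360,:400]=cv2.resize(im[140:320,200:400],(400,360)); o[:,400:]=cv2.resize(im3,(400,420)); cv2.imwrite("pics/p2.png",o)
E
```

```text
[0.45223288 0.09766352 0.1245696 ] [ 0.24858214  0.53283614 -0.26790418]
0.011243595048277516 59.96471464633942 [ 0.00244451 -0.16451717  1.2131437 ]
False
0.011337569296054638 [-0.01608855  0.05444491 -2.32089011] 6.25 [ 0.42888977  0.30726993 -0.89581102  2.05410983  0.30178332  0.91561505
 -0.19481928]
```

View pics/p2.png

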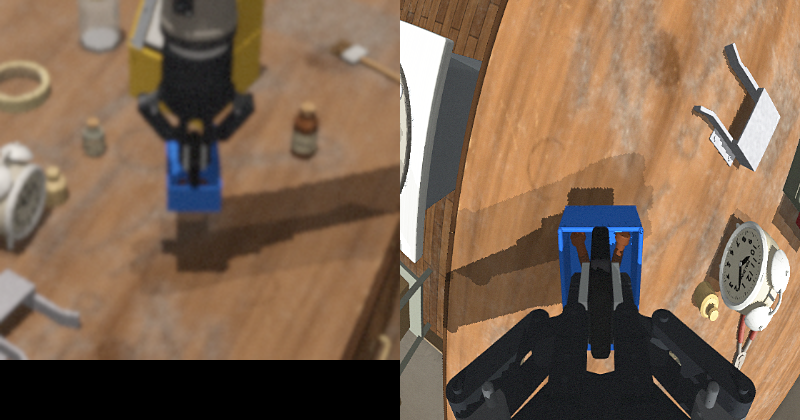

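Cup held level with the bolts inside. Now I push the flap open and tip the bolts out.

```bash
python3 - <<'E'
from h import *
from cell import env,kin,camera
p,q=binrim(-.14,.125,0); env.reach(p,q)
s=env.get_state(); print(s["time"],s["force"])
def go(x,z,a,v,sf=None):
    p,q=binrim(x,z,a); r=env.movel(p,velocity=v,rot=q,stop_force=sf); s=env.get_state(); print((x,z,a),r,"t",round(s["time"],2),s["force"].round(2),s["torque"].round(2),np.abs(p-s["tcp_pos"]).max().round(4)); return r
go(-.07,.122,0,.12,12)
r=go(-.012,.12,0,.08,12)
im,_=camera("scene"); cv2.imwrite("pics/p3.png",cv2.resize(im[60:260,200:400],(600,600)))
E
```

```text
7.2917 [ 0.77912108  1.78165833 -1.39368771]
(-0.07, 0.122, 0) False t 8.03 [-0.77  0.94 -0.64] [ 0.17  0.02 -0.06] 0.0011
(-0.012, 0.12, 0) False t 8.9 [ 1.12  1.86 -2.64] [ 0.56 -0.09 -0.06] 0.0006
```

View pics/p3.png

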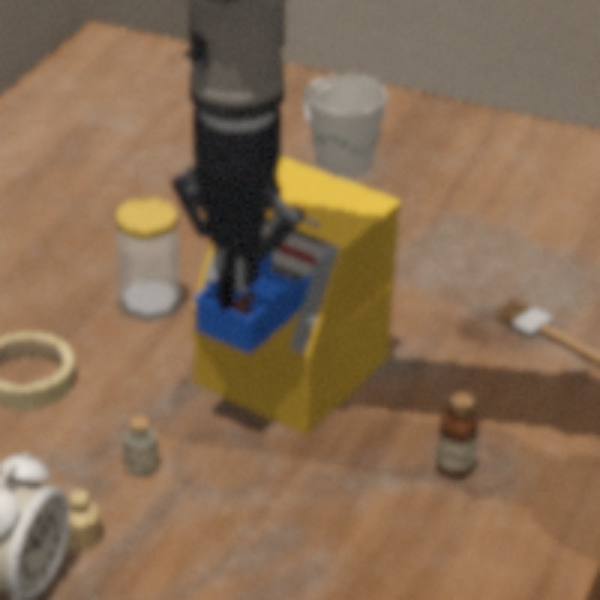

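The cup's nose is in the inlet, centred, with the flap pushed in. Now I tip it.

```bash
python3 - <<'E'
from h import *
from cell import env,kin,camera
def go(x,z,a,v,sf=None):
    p,q=binrim(x,z,a); r=env.movel(p,velocity=v,rot=q,stop_force=sf); s=env.get_state(); print((x,z,a),r,"t",round(s["time"],2),s["force"].round(2),s["torque"].round(2),np.abs(p-s["tcp_pos"]).max().round(4)); return r
for a in(10,20,30,38,46):
    if go(-.012,.12,a,.08,15): break
env.dwell(1.2); s=env.get_state(); print(s["force"],s["time"])
im,_=camera("scene"); im2,_=camera("wrist")
o=np.zeros((450,800,3),np.uint8); o[:400,:400]=cv2.resize(im[80:230,220:370],(400,400)); o[:,400:]=cv2.resize(im2,(400,450)); cv2.imwrite("pics/p4.png",o)
E
```

```text
(-0.012, 0.12, 10) False t 9.42 [-0.22  1.27 -2.71] [ 0.24 -0.06 -0.03] 0.0002
(-0.012, 0.12, 20) False t 9.88 [-0.4   0.78 -2.43] [-0.14  0.01 -0.  ] 0.0012
(-0.012, 0.12, 30) False t 10.35 [ 0.58  1.35 -2.1 ] [-0.37  0.04 -0.  ] 0.0014
(-0.012, 0.12, 38) False t 10.75 [-0.31  1.19 -1.7 ] [-0.54  0.09 -0.03] 0.0008
(-0.012, 0.12, 46) False t 11.15 [ 0.92  2.17 -2.8 ] [-0.79  0.15 -0.  ] 0.0007
[-0.10392429  1.13212731 -1.6323432 ] 12.35
```

View pics/p4.png

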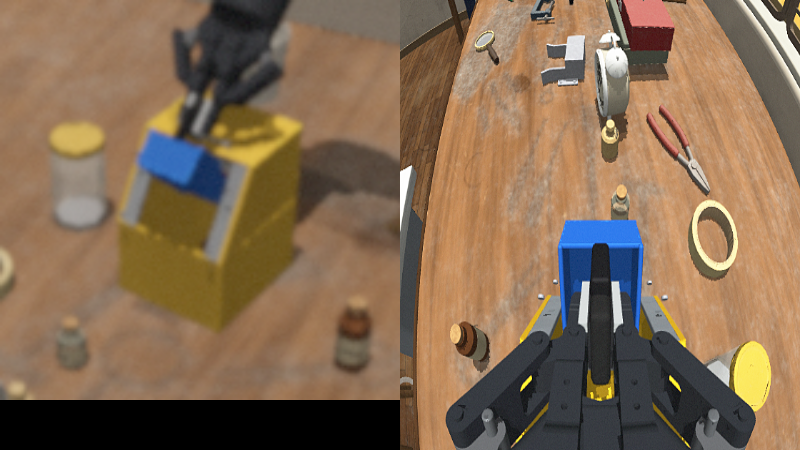

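The rear of the cup is empty. A bit more tilt, then I reverse out and check the weight, the flap and the cup.

```bash
python3 - <<'E'
from h import *
from cell import env,kin,camera
def go(x,z,a,v,sf=None):
    p,q=binrim(x,z,a); r=env.movel(p,velocity=v,rot=q,stop_force=sf); s=env.get_state(); print((x,z,a),r,"t",round(s["time"],2),s["force"].round(2)); return r
go(-.012,.122,50,.08,15); env.dwell(.4)
for a in(40,30,20,10,0): go(-.012,.12,a,.1,15)
go(-.07,.122,0,.12,15); go(-.16,.13,0,.15); env.dwell(.4)
s=env.get_state(); print(s["force"],s["time"],s["opening"])
im,_=camera("top"); im2,_=camera("wrist"); im3,_=camera("scene")
o=np.zeros((500,800,3),np.uint8); o[:250,:400]=cv2.resize(im[140:240,270:430],(400,250)); o[250:,:400]=cv2.resize(im3[90:215,200:400],(400,250));o[:,400:]=cv2.resize(im2[150:,130:430],(400,500)); cv2.imwrite("pics/p5.png",o)
E
```

```text
(-0.012, 0.122, 50) False t 12.72 [-0.14  1.79 -1.93]
(-0.012, 0.12, 40) False t 13.53 [ 0.14  0.53 -1.71]
(-0.012, 0.12, 30) False t 13.93 [ 0.29  1.24 -1.73]
(-0.012, 0.12, 20) False t 14.32 [ 0.83  2.   -1.66]
(-0.012, 0.12, 10) False t 14.72 [ 0.71  1.57 -1.23]
(-0.012, 0.12, 0) False t 15.12 [-0.02  1.96 -1.68]
(-0.07, 0.122, 0) False t 15.76 [ 0.45  1.27 -1.3 ]
(-0.16, 0.13, 0) False t 16.51 [-0.09 -0.18 -1.4 ]
[-0.20092012  0.2330279  -0.40700159] 16.9083 0.011351170726357843
```

View pics/p5.png

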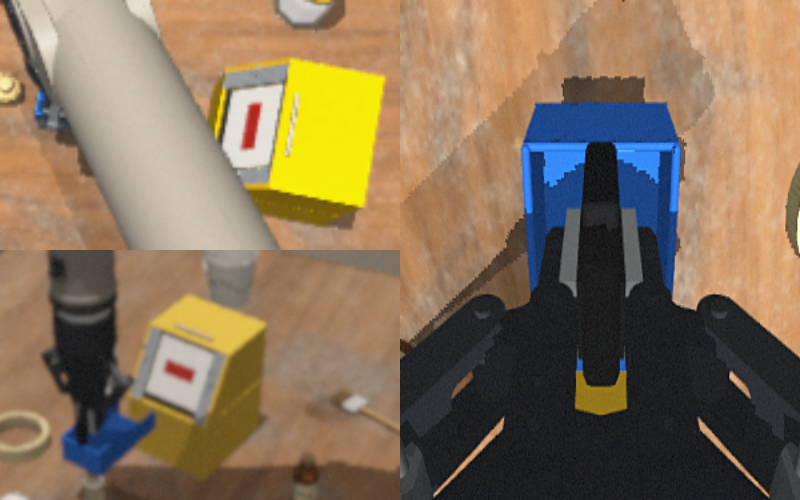

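The flap is shut again, the cup is empty and the held weight has dropped. Now the dock.

```bash
python3 - <<'E'
from h import *
from cell import env,kin,camera
p=env.get_state()["tcp_pos"]; env.movel(p+[0,0,.05],velocity=.15)
pr=lambda n,r=None:(lambda s:print(n,r,round(s["time"],2),s["tcp_pos"].round(4),s["force"].round(2),round(s["opening"],4)))(env.get_state())
env.reach(*tcp(np.array([.47,.10,.25]),-55)); pr("wp")
env.reach(*tcp(frame(DOCK,DY,[-.172,0,.16]),DY)); pr("dup")
env.movel(tcp(frame(DOCK,DY,[-.172,0,.085]),DY)[0],velocity=.12); env.dwell(.3); pr("low")
r=env.movel(tcp(frame(DOCK,DY,[-.172,0,.062]),DY)[0],velocity=.03,stop_force=4); pr("touch",r)
im,_=camera("top"); im2,_=camera("wrist"); im3,_=camera("scene")
o=np.zeros((500,800,3),np.uint8); o[:250,:400]=cv2.resize(im[160:260,120:280],(400,250)); o[250:,:400]=cv2.resize(im3[240:365,120:320],(400,250));o[:,400:]=cv2.resize(im2[150:,130:430],(400,500)); cv2.imwrite("pics/p6.png",o)
E
```

```text
wp None 18.36 [0.4708 0.0991 0.3037] [-0.17 -0.33 -2.43] 0.011
dup None 19.23 [0.4385 0.2953 0.2138] [ 0.74 -0.4  -2.31] 0.0113
low None 20.31 [0.4373 0.2967 0.1395] [-0.07 -0.09 -0.63] 0.011
touch True 20.85 [0.4371 0.2968 0.124 ] [-0.19 -0.34  5.49] 0.0111
```

View pics/p6.png

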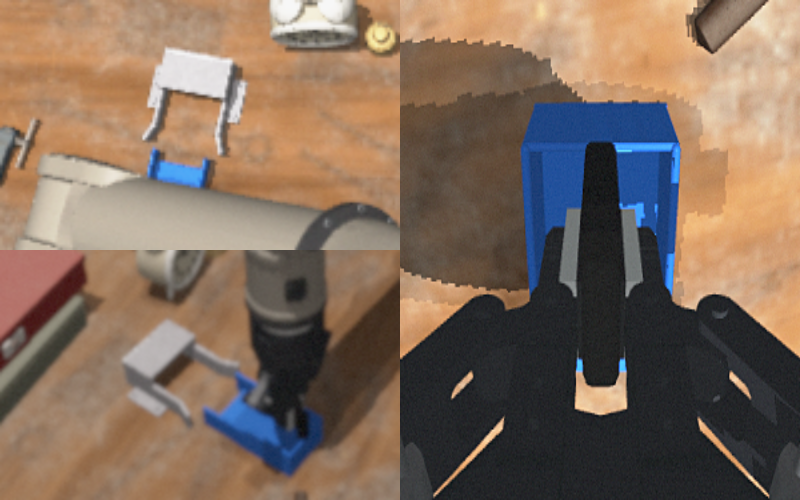

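The cup is empty, level on the table and lined up with the dock; in the crop its cheeks are centred at about (180,160), on the axis of the rails. Now I slide it in.

```bash
python3 - <<'E'
from h import *
from cell import env,kin,camera
def pr(n,r=None):
    s=env.get_state(); x=Ro.from_euler('z',-DY,degrees=True).apply(s["tcp_pos"]-DOCK); print(n,r,round(s["time"],2),"dock xyz",x.round(4),s["force"].round(2),s["torque"].round(2))
z=env.get_state()["tcp_pos"][2]+.0012
def sl(x,v,f):
    p=tcp(frame(DOCK,DY,[x,0,.07]),DY)[0]; p[2]=z
    r=env.movel(p,velocity=v,stop_force=f); pr(x,r); return r
p=env.get_state()["tcp_pos"]; env.movel([p[0],p[1],z],velocity=.03); pr("up")
for x,v in((-.14,.06),(-.10,.06),(-.072,.06),(-.05,.025)):
    if sl(x,v,8): break
E
```

```text
up None 21.25 dock xyz [-1.722e-01  1.000e-04  1.249e-01] [-0.4  -0.4  -1.67] [0.   0.07 0.01]
-0.14 False 21.93 dock xyz [-1.401e-01 -1.000e-04  1.251e-01] [ 0.11 -1.06 -0.43] [0.02 0.04 0.  ]
-0.1 False 22.75 dock xyz [-0.1004  0.      0.1251] [-0.33  0.56 -0.92] [0.02 0.02 0.03]
-0.072 False 23.37 dock xyz [-0.0721 -0.      0.1251] [ 0.21  0.11 -1.42] [0.08 0.01 0.02]
-0.05 True 23.88 dock xyz [-6.390e-02  1.000e-04  1.246e-01] [-0.59  0.34 -0.63] [-0.01  0.    0.  ]
```

```bash
python3 - <<'E'
from h import *
from cell import env,kin,camera
def pr(n,r=None):
    s=env.get_state(); x=Ro.from_euler('z',-DY,degrees=True).apply(s["tcp_pos"]-DOCK); print(n,r,round(s["time"],2),"dock xyz",x.round(4),s["force"].round(2),s["torque"].round(2)); return s["tcp_pos"]
env.dwell(.3); p=pr("now")
r=env.movel(p+[0,0,-.004],velocity=.02,stop_force=3); p=pr("down",r)
d=Ro.from_euler('z',DY,degrees=True).apply([.012,0,0])
r=env.movel(p+d,velocity=.02,stop_force=15); pr("push",r); env.dwell(.3); pr("rest")
E
```

```text
now None 24.18 dock xyz [-0.0641 -0.0002  0.1243] [1.65 1.17 0.38] [ 0.01 -0.09 -0.01]
down True 24.38 dock xyz [-6.440e-02 -1.000e-04  1.242e-01] [-1.27 -0.86  6.49] [-0.25 -0.03 -0.06]
push True 24.76 dock xyz [-0.0633  0.0005  0.1245] [-1.97 -1.25  4.69] [-0.07  0.1  -0.26]
rest None 25.06 dock xyz [-0.0633  0.0005  0.1245] [-2.7  -1.11  5.84] [-0.04  0.09 -0.21]
```

```bash
python3 - <<'E'
from h import *
from cell import env,kin,camera
env.grip(.05); p=env.get_state()["tcp_pos"]
env.movel(p+[0,0,.12],velocity=.12); env.reach(*tcp(np.array([.45,.0,.26]),-40)); env.dwell(.3)
print(env.get_state()["time"])
from cell import calibration
ims=[]
for n in("top","scene"):
    im,d=camera(n); ims.append(im); P=cloud(d,calibration(n)); H,S,V=cv2.split(cv2.cvtColor(im,cv2.COLOR_BGR2HSV))
    X=Ro.from_euler('z',-DY,degrees=True).apply((P-DOCK).reshape(-1,3)).reshape(P.shape)
    box=(abs(X[...,0])<.16)&(abs(X[...,1])<.06)&(d>0)
    b=X[box&(H>100)&(H<125)&(S>130)]; f=X[box&(V<80)&(X[...,2]>.075)]
    print(n,"cup dock-frame",np.percentile(b,[1,99],axis=0).round(4).tolist(),"fin",f.mean(0).round(4),np.percentile(f,[2,98],axis=0).round(4).tolist(),cv2.minAreaRect(f[:,:2].astype(np.float32))[2])
o=np.zeros((560,760,3),np.uint8); o[:300,:380]=cv2.resize(ims[0][150:240,150:264],(380,300)); o[:300,380:]=cv2.resize(ims[1][240:350,130:270],(380,300)); o[300:560,:347]=cv2.resize(ims[0],(347,260)); o[300:560,380:727]=cv2.resize(ims[1],(347,260)); cv2.imwrite("pics/p7.png",o)
E
```

```text
28.1167
top cup dock-frame [[-0.0889, -0.0319, -0.0038], [-0.0031, 0.0297, 0.0606]] fin [-0.0036  0.0025  0.0858] [[-0.0843, -0.0183, 0.0761], [0.1507, 0.0483, 0.0941]] 85.6882553100586
scene cup dock-frame [[-0.0871, -0.0308, 0.0009], [0.0108, 0.0321, 0.0651]] fin [0.0439 0.0131 0.0839] [[-0.0821, -0.0136, 0.0755], [0.1556, 0.0564, 0.0927]] 12.908262252807617
```

View pics/p7.png

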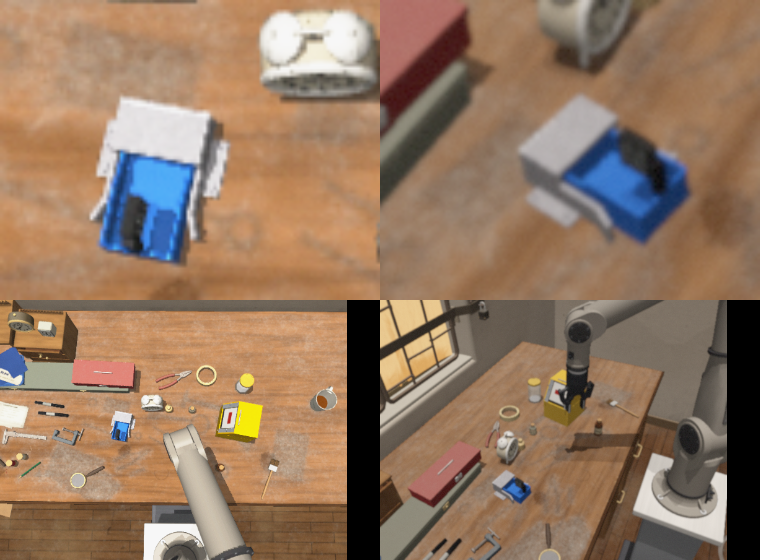

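The cup sits home and level under the dock roof. The flap is shut and the bystanders haven't moved.

```bash
python3 -c "
from cell import job; print(job.job_done())"
```

```text
the job is handed in; nothing more can be done
None
```

The job is handed in at about 28 s of robot time: the bolts were tipped through the flap (cup seen empty afterwards, flap shut), and the cup was pushed firmly against the dock's back stop, left level and let go.

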